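# Lay a serving tray with a lacquer box meal

## Task

Lay the black serving tray for a guest: set the lacquer box centred and square on the red mat (long sides the same way) and close it with its lid, stand the white cup in the middle of the cork coaster, stand the spice shaker on the tray midway between box and cup, and lay the chopstick case in front of them, centred along the gold strip. Set each thing down rather than dropping it, and leave the blue cup and the soy bottle where they stand.

Things in the scene. Friction and masses are not known exactly. Their poses are not given: they have to be found in the camera images.
- tray: Flat black rimless serving tray, fixed, 250 (x) x 320 (y) x 12 mm; origin at the centre of its underside, z up, top 12 mm above it. Its front (-x) edge is nearest the robot; near it a gold strip, 34 mm x 190 mm, runs along y, centred at x -85, y 0 mm. Behind it the mat and coaster lie at x 15, y +90 or -90 mm (either may be left); midway between them is x 15, y 0 mm.
- mat: Red rectangular mat on the tray, fixed, 128 mm (x, front to back of the tray) x 84 mm (y) x 2 mm; origin at the centre of its underside, its top 2 mm above.
- coaster: Round cork coaster on the tray, fixed, 84 mm across, 2 mm thick; origin at the centre of its underside, its top 2 mm above.
- box_c (a point): Open lacquer box, dark brown with gold flecks, red inside, holding three flat brown fillets: 104 mm long (x) x 60 mm wide (y) x 46 mm high, walls 5 mm. The point is its centre, 23 mm above its underside; z up. It starts, like all loose things, on a pale wooden board whose top is 18 mm above the table. Half a turn makes no difference.
- lid_grip (a point): The box's lid: black plate 108 (x) x 64 (y) x 6 mm; on top a red bar handle 52 (x) x 14 (y) x 18 mm high; below a raised part 80 x 36 x 4 mm that enters the box's mouth with 7 mm play on each side. The point is the handle's centre, 9 mm below its top, 19 mm above the lid's lowest face; z up. On the closed box it is 38 mm above the box's centre point.
- cup_c (a point): White ceramic cup, round, no handle, open at the top, 60 mm across (52 mm at its foot), 70 mm high; the point is its centre, 35 mm above its underside; z up.
- shaker_c (a point): Spice shaker: round, dark wood with yellow top, 34 mm across (30 mm at the top 14 mm), 60 mm high; the point is its centre, 30 mm above its underside; z up.
- case_c (a point): Chopstick case: slim green bar with a white band near one end, 170 mm long (x) x 26 mm wide (y) x 18 mm high, lying flat; the point is its centre, 9 mm above its underside; z up. Either end may point either way.
- bluecup_c (a point): Blue cup, same shape and size as the white one; to be left alone. The point is its centre, 35 mm above its underside.
- soy_c (a point): Soy sauce bottle, brown glass with red cap, 42 mm across, 110 mm high; to be left alone. The point is its centre, 55 mm above its underside.
There are look-alikes about, which are no part of the job. Of the things that look like the part that bears lid_grip, the largest one is meant.

How it is judged (in metres and radians):
At the end, for the whole second after the job is handed in: Upright and at rest: box on mat (12 mm, 0.15 rad), lid seated on box (10 mm each way, 4 mm in height, 0.2 rad), white cup on coaster (12 mm), shaker midway between mat and coaster (15 mm each way), case along the gold strip (12 mm across, 15 mm along, 0.15 rad) (horizontal distance between box_c and mat below 0.012 m and z of box_c in the frame of mat between 0.02 and 0.03 m and angle between each of box_c, lid_grip, cup_c, shaker_c, case_c's own z axis and vertical below 0.06 rad and angle between the x axis of box_c and the x axis of mat, either way round below 0.15 rad and x of lid_grip in the frame of box_c between -0.01 and 0.01 m and y of lid_grip in the frame of box_c between -0.01 and 0.01 m and z of lid_grip in the frame of box_c between 0.034 and 0.042 m and angle between the x axis of lid_grip and the x axis of box_c, either way round below 0.2 rad and horizontal distance between cup_c and coaster below 0.012 m and z of cup_c in the frame of coaster between 0.032 and 0.042 m and x of shaker_c in the frame of tray between 0 and 0.03 m and y of shaker_c in the frame of tray between -0.015 and 0.015 m and z of shaker_c in the frame of tray between 0.037 and 0.047 m and x of case_c in the frame of tray between -0.097 and -0.073 m and y of case_c in the frame of tray between -0.015 and 0.015 m and z of case_c in the frame of tray between 0.016 and 0.026 m and angle between the x axis of case_c and the y axis of tray, either way round below 0.15 rad and linear speed of each of box, lid, cup, shaker, case below 0.02 m/s); the robot touches nothing.
It fails at once if the blue cup is moved by more than 20 mm or tipped (distance of bluecup_c from where it was at the start of the episode above 0.02 m or angle between bluecup_c's own z axis and vertical above 0.3 rad).
It fails at once if the soy bottle is moved by more than 20 mm or tipped (distance of soy_c from where it was at the start of the episode above 0.02 m or angle between soy_c's own z axis and vertical above 0.3 rad).
It fails at once if one of the five things is dropped (falls free at more than 0.6 m/s, a drop of about 20 mm) ((contact force between the fingers and box below 0.05 N and linear speed of box above 0.6 m/s) or (contact force between the fingers and lid below 0.05 N and linear speed of lid above 0.6 m/s) or (contact force between the fingers and cup below 0.05 N and linear speed of cup above 0.6 m/s) or (contact force between the fingers and shaker below 0.05 N and linear speed of shaker above 0.6 m/s) or (contact force between the fingers and case below 0.05 N and linear speed of case above 0.6 m/s)).
It also fails if it takes over 138 s, if anything falls off the work surface, if the arm or the gripper's body presses on something with over 40 N, if the wrist force passes 120 N, or if a joint passes its speed limit or range.

## Robot

A 6-joint arm with a two-finger parallel gripper is mounted at the origin on the work surface. World frame = base frame: x ahead of the robot, y to its left, z up, the work surface at z = 0. Lengths are in mm, angles in rad, forces in N, time in s.
With the tool pointing down it reaches from about 300 to 775 mm from the base axis. Payload 14.6 kg.
Tool frame: the origin (TCP) lies on the centre line of the jaws, within the pads' length; the fingertips stand 19 mm ahead of it and the grasp point (between the pads) is the TCP (bot.tip_reach is the distance from the TCP to the fingertips, in mm); y points along the fingers, x is the direction in which the jaws open and shut, and the axes are right-handed (so a half turn about y gives the same grasp; the last joint's range is limited). The gripper opens to 85 mm and grips with 20 to 120 N. Pads are 22 mm wide; open, the fingers measure 114 mm over their backs; the gripper's body (76 mm by 85 mm) begins 54 mm behind the grasp point. The pads swing forward as they close: fully open they stand 13 mm farther back than shut.
Start: joints at [-1.222, 0.3, 1.521, -0, 1.321, -0.067], TCP at [222.149, -503.13, 250.281] pointing down, gripper open.
Joint ranges: [-3.03, 3.03], [-0.79, 2.21], [0.23, 2.52], [-1.04, 4.18], [0, 3.07], [-2.55, 2.55]. Speed limits (rad/s): [2.22, 2.22, 2.57, 3.14, 3.14, 3.14].

## Interface

Orientations are given as a unit quaternion [w, x, y, z].
In Python, from rig import bot gives the robot as it stands. Calls block until the motion is done:
- bot.move_to(position, orientation): joint-space move of the TCP to a pose.
- bot.servo_line(position, attitude=None, speed=150, until_force=None): straight line of the TCP; attitude=None keeps the orientation; speed is the mean speed in mm/s. With until_force (N) it stops when the force on the tool has changed by that much, and returns True; else False.
- bot.move_joints(angles): joint-space move.
- bot.move_gripper(opening, grip_force=None): finger opening in mm; grip_force is the grip in N (None keeps the last); returns when the fingers have stopped.
- bot.dwell(seconds).
- bot.ik(position, orientation): joint angles nearest the present ones, or None.
- bot.read_state(): the state.
- bot.read_camera(name): name is "scene" or "top"; returns a dict with "image" (384x512x3 uint8, blue, green, red), "depth" (384x512 float32, mm along the optical axis (not along the pixel's ray), 0 where there is no reading), "fovy" (degrees; the focal length in pixels is half the picture's height over the tangent of half this angle, whatever the lens; pixels are square), "cx", "cy" (the principal point, pixels), "eye" and "attitude" of the camera in the world. Camera axes: x right, y down, z forward; pixel columns grow to the right and rows downward; lengths in mm; the calibration is good to about 2 mm. A picture is of the moment at which its call begins.
A pose or a line that the arm cannot do raises bot.MotionError and nothing moves.
- bot.finish_job(): hands the job in, once; it reports no verdict.
The state is a dict: "clock": time; "joint_positions": joint angles; "qvel": joint speeds; "effort": joint torques, N m; "ee_pos": TCP position; "tool_rot": TCP orientation; "ft_force": force on the tool from outside, world axes, zero at the start; "moment": the same for the moment, N m; "grip_width": finger opening in mm.
Only numpy, scipy, OpenCV 4.12 (cv2) and the standard library are available. Lean on these libraries where they do the work, as an engineer would, in place of code of your own. Each camera call takes 0.05 s, during which the arm holds its last target. There are 200 camera calls.

## Working session

There is one attempt and no reset: what is moved stays moved. The work goes in short steps, each a Python script; the robot and the scene stay as the last script left them, time stands still between calls to the robot, and variables do not carry over. Pictures are saved under pics/ and viewed, about 12 in all and at most 16, crops included, and the job is handed in when it is done.

```bash
mkdir -p pics; ls; python3 - <<'E'
from rig import bot
import cv2,numpy as np
s=bot.read_state();print(s['clock'],s['ee_pos'],s['tool_rot'],s['grip_width'],bot.tip_reach)
for n in("scene","top"):
    c=bot.read_camera(n);cv2.imwrite(f"pics/{n}0.png",cv2.resize(c["image"],(800,600),interpolation=cv2.INTER_CUBIC))
    print(n,c["fovy"],c["cx"],c["cy"],c["eye"],c["attitude"]); np.savez(f"{n}0.npz",**c)
E
```

```text
pics
0.0 [ 222.06418007 -502.91210893  249.69558155] [ 0.59269705 -0.59217496  0.38638608 -0.38567451] 85.10329535305851 19.0
scene 46.89598122960908 259.4191650756946 193.65635905449233 [1252.69154091 -489.31869637  969.09909953] [-0.31656129  0.8054813   0.46704823 -0.18125886]
top 54.341476254222265 259.0045984767775 188.7508443066803 [ 414.76566254  -63.86939036 1175.53347891] [-0.04227372  0.71173871 -0.69969974  0.04540053]
```

View pics/top0.png

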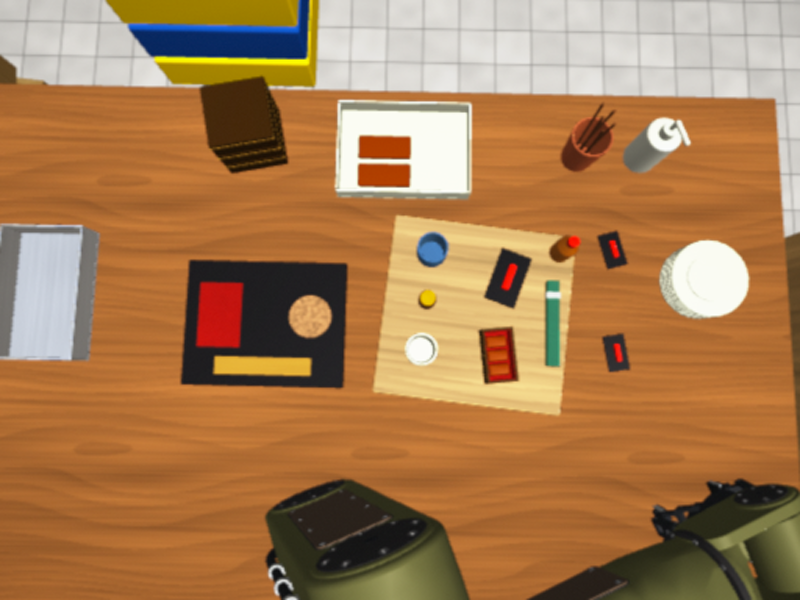

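View pics/scene0.png

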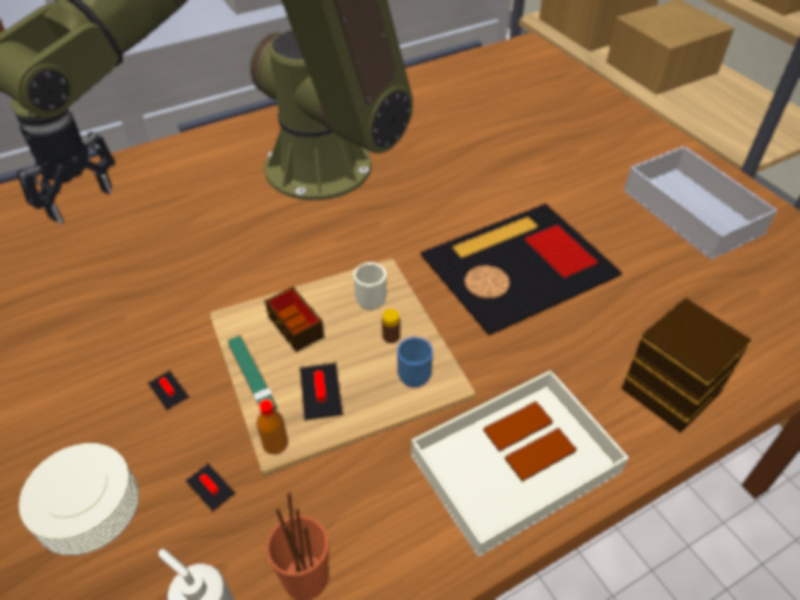

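The top view (800x600) shows the tray at (265,323), mat on the left at (219,314), coaster at (310,316), and gold strip at (262,366). On the board are the white cup (421,349), shaker (428,299), box (498,354), case (552,323), blue cup (432,249) and soy bottle (566,247).

There are three lid look-alikes: (508,278), (613,250) and (616,352). The one at (508,278) is clearly the largest, so it is the likely lid. I'll measure it and check a crop.

```bash
cat > vis.py <<'E'
import numpy as np,cv2
from scipy.spatial.transform import Rotation as R
def rays(c):
    f=192/np.tan(np.radians(float(c["fovy"]))/2)
    v,u=np.mgrid[:384,:512]
    d=np.stack([(u-c["cx"])/f,(v-c["cy"])/f,np.ones(u.shape)],-1)
    q=np.array(c["attitude"]); M=R.from_quat(q[[1,2,3,0]]).as_matrix()
    return d@M.T
def cloud(c): return np.array(c["eye"])+rays(c)*np.array(c["depth"])[...,None]
def plane(c,z):
    r=rays(c);e=np.array(c["eye"]); return e+r*((z-e[2])/r[...,2])[...,None]
def rect(P):
    (x,y),(w,h),a=cv2.minAreaRect(P[:,:2].astype(np.float32))
    if w<h: w,h,a=h,w,a+90
    a=(a+90)%180-90
    return dict(c=(round(x,1),round(y,1)),mean=P[:,:2].mean(0).round(1).tolist(),med=P.mean(0)[2].round(1),wh=(round(w),round(h)),long=round(a,1),n=len(P))
def box(m,u0,u1,v0,v1):  # native pixel window
    k=np.zeros(m.shape,bool);k[v0:v1,u0:u1]=1;return m&k
E
python3 - <<'E'
import numpy as np,cv2
from vis import *
c=dict(np.load("top0.npz"));C=cloud(c)
H=cv2.cvtColor(c["image"],cv2.COLOR_BGR2HSV).astype(int);h,s,v=H[...,0],H[...,1],H[...,2]
W=lambda u0,u1,v0,v1:tuple(int(k*.64) for k in(u0,u1,v0,v1))
red=((h<8)|(h>172))&(s>150)&(v>100)
def show(n,m,z):
    P=plane(c,z)[m]; print(n,rect(P),"zmed",np.median(C[m][:,2]).round(1))
show("mat",box(red,*W(190,250,270,355)),14)
show("strip",box((h>15)&(h<30)&(s>100)&(v>120),*W(200,325,345,385)),12)
show("coaster",box(v>90,*W(280,340,285,345)),14)
show("tray",box((v<60)|((v>90)&(s>0)),*W(190,340,268,380)),12)
T=box(v<60,*W(170,358,250,395));T=cv2.morphologyEx(T.astype(np.uint8),cv2.MORPH_OPEN,np.ones((3,3)))>0
show("tray",T,12)
show("case",box((h>70)&(h<95)&(s>80),*W(530,575,270,375)),36)
show("caseband",box((s<60)&(v>150),*W(544,560,280,305)),36)
for n,w in dict(A=(480,535,240,315),B=(595,635,225,275),C=(600,635,325,380)).items():
    show("lidplate"+n,box((v<60)|red,*W(*w)),28 if n=="A" else 10); show("handle"+n,box(red,*W(*w)),46 if n=="A" else 28)
Z=C[...,2]
for n,w,zl,zh in[("boxrim",(470,528,318,392),57,72),("cup",(395,445,325,370),78,95),("shaker",(412,445,283,315),70,85),("blue",(412,452,228,270),78,95),("soy",(545,590,225,270),115,140),("lidA",(480,535,240,315),23,33),("handA",(480,535,240,315),38,55)]:
    m=box((Z>zl)&(Z<zh),*W(*w));print(n,rect(C[m]) if m.sum()>3 else m.sum())
im=c["image"][140:250,295:420];cv2.imwrite("pics/crop1.png",cv2.resize(im,None,fx=5,fy=5,interpolation=cv2.INTER_CUBIC))
E
```

```text
mat {'c': (515.5, 301.1), 'mean': [515.2, 301.1], 'med': np.float64(14.0), 'wh': (130, 87), 'long': -0.2, 'n': 1158} zmed 13.4
strip {'c': (415.1, 212.8), 'mean': [414.9, 212.4], 'med': np.float64(12.0), 'wh': (191, 36), 'long': 89.6, 'n': 736} zmed 11.9
coaster {'c': (514.1, 121.1), 'mean': [514.3, 121.2], 'med': np.float64(14.0), 'wh': (86, 84), 'long': 64.7, 'n': 613} zmed 13.3
tray {'c': (500.5, 214.4), 'mean': [500.4, 212.5], 'med': np.float64(12.0), 'wh': (301, 222), 'long': -89.0, 'n': 6736} zmed 11.9
tray {'c': (500.0, 210.2), 'mean': [505.8, 199.2], 'med': np.float64(12.0), 'wh': (315, 245), 'long': 89.5, 'n': 5199} zmed 11.4
case {'c': (508.0, -357.4), 'mean': [498.7, -356.6], 'med': np.float64(36.0), 'wh': (163, 21), 'long': -0.8, 'n': 362} zmed 34.7
caseband {'c': (563.1, -356.7), 'mean': [563.3, -356.8], 'med': np.float64(36.0), 'wh': (25, 16), 'long': 89.1, 'n': 41} zmed 34.1
lidplateA {'c': (596.9, -270.6), 'mean': [596.4, -270.8], 'med': np.float64(28.0), 'wh': (102, 58), 'long': -20.3, 'n': 576} zmed 27.3
handleA {'c': (596.3, -270.9), 'mean': [596.0, -270.7], 'med':
[... 722 characters left out ...]
 (451.2, -101.2), 'mean': [452.8, -100.8], 'med': np.float64(86.4), 'wh': (58, 57), 'long': -43.7, 'n': 88}
shaker {'c': (550.5, -110.6), 'mean': [549.2, -110.9], 'med': np.float64(76.9), 'wh': (27, 27), 'long': -1.3, 'n': 78}
blue {'c': (644.6, -119.3), 'mean': [644.9, -120.3], 'med': np.float64(85.9), 'wh': (58, 57), 'long': -40.8, 'n': 98}
soy {'c': (651.5, -376.7), 'mean': [651.0, -376.3], 'med': np.float64(126.0), 'wh': (18, 18), 'long': 47.3, 'n': 46}
lidA {'c': (601.0, -271.3), 'mean': [597.0, -272.3], 'med': np.float64(27.0), 'wh': (118, 70), 'long': -19.2, 'n': 613}
handA {'c': (598.0, -272.9), 'mean': [597.6, -272.3], 'med': np.float64(44.6), 'wh': (52, 14), 'long': -19.9, 'n': 78}
```

View pics/crop1.png

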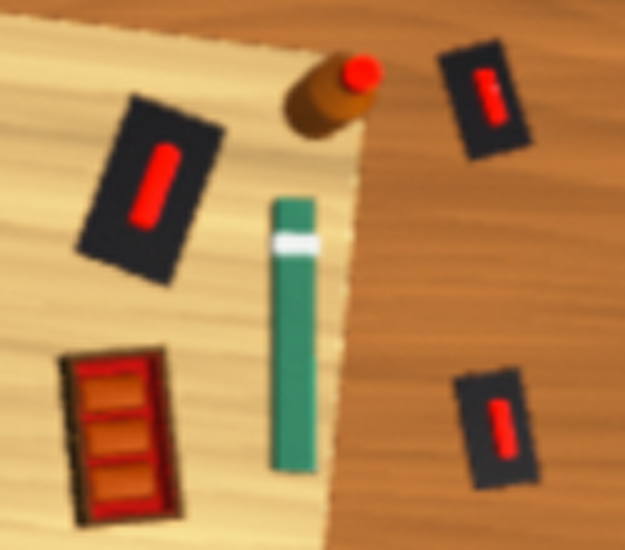

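The crop confirms it: the lid on the board is the largest, with a plate of about 104x60 mm against about 66x38 mm for the two decoys. I'll place the box first.

```bash
cat > act.py <<'E'
from rig import bot
import numpy as np
from scipy.spatial.transform import Rotation as R
def quat(deg):
    c,s=np.cos(np.radians(deg)),np.sin(np.radians(deg))
    q=R.from_matrix(np.array([[c,s,0],[0,0,-1],[-s,c,0]]).T).as_quat();return q[[3,0,1,2]]
def best(p,deg):
    """jaw direction deg or its half turn, whichever needs the smaller joint move"""
    j0=np.array(bot.read_state()["joint_positions"]);o=[]
    for d in(deg,deg+180):
        j=bot.ik(p,quat(d))
        if j is not None:o.append((np.abs(np.array(j)-j0).max(),d))
    return quat(min(o)[1])
def pick(x,y,z,deg,width,force,pre=85,up=190):
    bot.move_gripper(pre); p=[x,y,up];q=best(p,deg)
    bot.move_to(p,q);hit=bot.servo_line([x,y,z],q,speed=150,until_force=15)
    bot.move_gripper(max(width-12,0),grip_force=force)
    s=bot.read_state();print("hit",hit,"grip",s["grip_width"],s["ee_pos"].round(1) if hasattr(s["ee_pos"],"round") else s["ee_pos"])
    bot.servo_line([x,y,up],q,speed=150);print("lifted",bot.read_state()["grip_width"],bot.read_state()["ft_force"])
def place(x,y,z,deg,pre=85,up=190):
    p=[x,y,up];q=best(p,deg)
    bot.move_to(p,q);bot.servo_line([x,y,z+6],q,speed=130)
    hit=bot.servo_line([x,y,z-5],q,speed=15,until_force=4)
    s=bot.read_state();print("set",hit,s["ee_pos"],s["grip_width"])
    bot.move_gripper(pre);bot.servo_line([x,y,up],q,speed=150);print("clock",bot.read_state()["clock"])
E
python3 - <<'E'
from act import *
s=bot.read_state();q=s["tool_rot"];print(R.from_quat(np.array(q)[[1,2,3,0]]).as_matrix().round(2).tolist())
pick(443.3,-250.6,42,96.2,60,60)
import cv2
cv2.imwrite("pics/g1.png",bot.read_camera("scene")["image"])
E
```

```text
[[0.4, -0.0, 0.91], [-0.91, 0.0, 0.4], [-0.0, -1.0, 0.0]]
hit False grip 59.3288764321425 [ 443.7 -250.9   42.8]
lifted 59.85858383318154 [-0.74054817  0.66215974 -1.62152984]
```

View pics/g1.png

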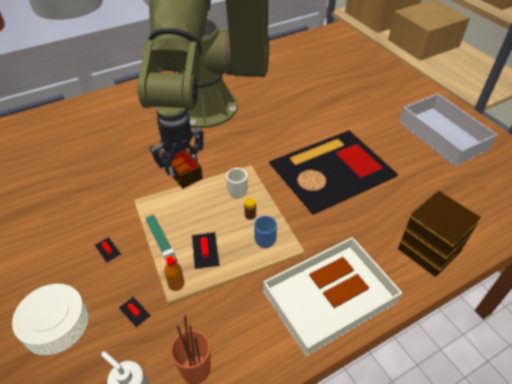

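The box is held at (187,167), lifted clear and roughly level. Next I'll place it and fetch the lid.

```bash
python3 - <<'E'
from act import *
place(515.3,301.1,38,89.7)
pick(596.7,-271.5,50,70,14,40,pre=50)
import cv2
c=bot.read_camera("top");np.savez("top1.npz",**c)
from vis import *
C=cloud(c);m=box((C[...,2]>53)&(C[...,2]<68),110,170,160,240);print("box",rect(C[m]))
a=c["image"][150:260,100:230];b=bot.read_camera("scene")["image"][60:300,80:400]
cv2.imwrite("pics/g2.png",np.hstack([cv2.resize(a,(400,338)),cv2.resize(b,(400,338))]))
E
```

```text
set True [515.42259725 301.18753405  38.87748546] 59.307676158037246
clock 9.5667
hit False grip 12.780044498121198 [ 597.  -271.7   50.8]
lifted 12.974167909339997 [ 0.19712945 -0.21642768 -1.94922719]
box {'c': (516.0, 300.2), 'mean': [516.7, 300.5], 'med': np.float64(58.9), 'wh': (104, 62), 'long': -0.5, 'n': 250}
```

View pics/g2.png

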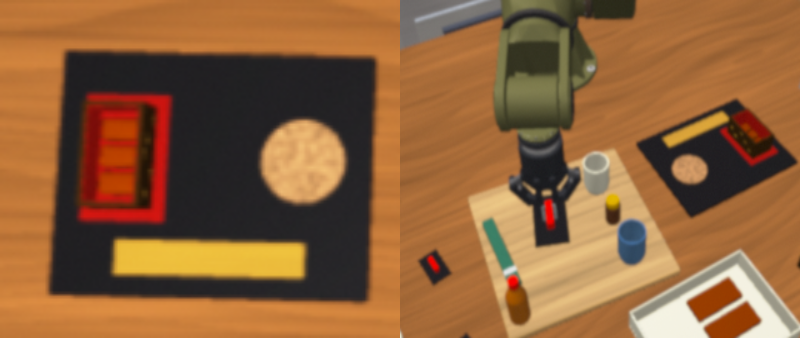

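The box sits on the mat at (516,300.3), square to it. The lid is held by its handle, so I'll place it now and then pick up the cup.

```bash
python3 - <<'E'
from act import *
place(515.8,300.7,88,89.6,pre=50)
pick(452,-101.2,66,0,60,40)
import cv2
from vis import *
c=bot.read_camera("top");C=cloud(c);H=cv2.cvtColor(c["image"],cv2.COLOR_BGR2HSV)
W=C[...,2]; m=box((W>60)&(W<75),110,170,160,240);print("plate",rect(C[m]),C[m][:,2].std())
m=box((W>77)&(W<92),110,170,160,240);print("handle",rect(C[m]),C[m][:,2].std())
a=c["image"][150:260,100:230];b=bot.read_camera("scene")["image"][60:300,80:400]
cv2.imwrite("pics/g3.png",np.hstack([cv2.resize(a,(400,338)),cv2.resize(b,(400,338))]))
E
```

```text
set True [515.9103053  300.81376598  88.71738364] 12.718677666792972
clock 19.4833
hit False grip 58.3517879550482 [ 452.4 -101.3   66.8]
lifted 57.98460137592829 [ 0.11617548  0.42064361 -1.57407444]
plate {'c': (517.5, 299.4), 'mean': [517.3, 298.2], 'med': np.float64(65.5), 'wh': (109, 65), 'long': -0.5, 'n': 691} 2.249977527131595
handle {'c': (516.1, 298.6), 'mean': [516.9, 298.6], 'med': np.float64(82.5), 'wh': (50, 15), 'long': -1.0, 'n': 90} 2.2431817166207697
```

View pics/g3.png

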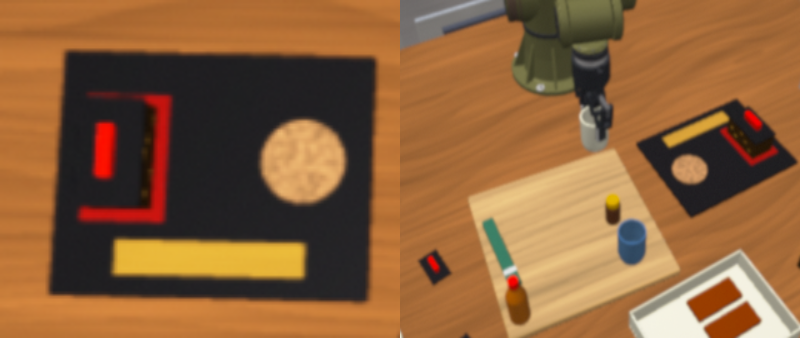

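The lid is seated (plate top at z 65.5, handle top at 82.5, offset within 2 mm), and the cup is held upright at (595,130) in the right half. I'll place the cup and then fetch the shaker.

```bash
python3 - <<'E'
from act import *
place(514.2,121.2,62,0)
pick(550,-110.8,50,90,34,30,pre=60)
place(514.8,211.1,44,0,pre=55)
pick(508,-357,41,90,26,40,pre=50)
import cv2
from vis import *
c=bot.read_camera("top");C=cloud(c);W=C[...,2]
m=box((W>78)&(W<90),175,225,175,235);print("cup",rect(C[m]))
m=box((W>64)&(W<78),150,185,175,235);print("shaker",rect(C[m]))
a=c["image"][150:260,100:230];b=bot.read_camera("scene")["image"][60:300,80:400]
cv2.imwrite("pics/g4.png",np.hstack([cv2.resize(a,(400,338)),cv2.resize(b,(400,338))]))
E
```

```text
set True [514.36837795 121.29917202  62.88962614] 58.25829507636951
clock 28.225
hit False grip 33.79251852997006 [ 550.3 -110.9   50.9]
lifted 32.79811666792277 [ 0.10622103 -0.45516555 -1.52713883]
set True [514.97661324 211.15631753  44.8646817 ] 33.45082765790213
clock 36.5667
hit False grip 25.447404572559172 [ 508.4 -357.3   42. ]
lifted 24.894916115386337 [-0.02406036  0.06217469 -0.89323685]
cup {'c': (514.6, 120.9), 'mean': [514.1, 120.9], 'med': np.float64(83.0), 'wh': (59, 56), 'long': 3.3, 'n': 88}
shaker {'c': (515.2, 208.6), 'mean': [515.2, 208.0], 'med': np.float64(71.0), 'wh': (29, 27), 'long': -44.3, 'n': 86}
```

View pics/g4.png

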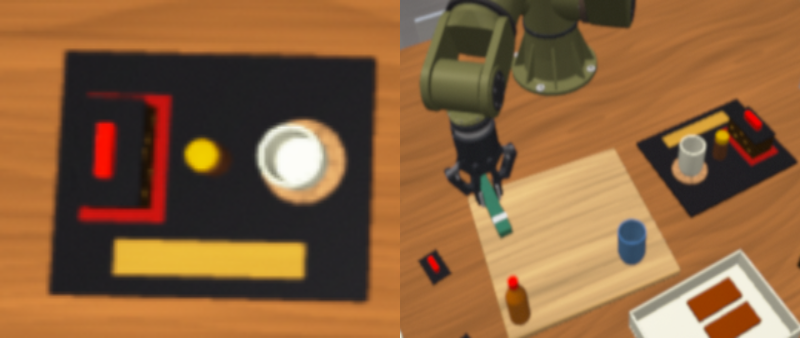

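The cup is on the coaster (514.6,120.9), the shaker is midway (515.2,208.6), and the case is held level. I'll lay it down.

```bash
python3 - <<'E'
from act import *
place(415.1,212.4,35,-0.4,pre=45)
bot.move_to([300,-300,250],best([300,-300,250],0))
import cv2
from vis import *
c=bot.read_camera("top");C=cloud(c);W=C[...,2]
H=cv2.cvtColor(c["image"],cv2.COLOR_BGR2HSV).astype(int);h,s=H[...,0],H[...,1]
m=box((W>24)&(W<36),120,215,218,250);print("case",rect(C[m]),C[m][:,2].std())
for n,lo,hi,w in[("cup",78,90,(175,225,175,235)),("shaker",64,78,(150,185,175,235)),("plate",60,75,(110,145,160,240)),("handle",77,92,(110,145,160,240)),("blue",78,95,(263,290,145,173)),("soy",115,140,(348,378,144,173))]:
    m=box((W>lo)&(W<hi),*w);print(n,rect(C[m]))
a=c["image"][150:260,100:230];b=bot.read_camera("scene")["image"][60:300,80:400]
cv2.imwrite("pics/g5.png",np.hstack([cv2.resize(a,(400,338)),cv2.resize(b,(400,338))]));print(bot.read_state()["clock"])
E
```

```text
set True [415.26497951 212.45598014  35.96778514] 24.7841394370516
clock 46.9083
case {'c': (415.6, 211.5), 'mean': [415.5, 211.6], 'med': np.float64(29.0), 'wh': (169, 26), 'long': 89.2, 'n': 480} 2.0669937211709777
cup {'c': (514.0, 121.6), 'mean': [514.3, 121.2], 'med': np.float64(83.0), 'wh': (58, 57), 'long': -43.2, 'n': 87}
shaker {'c': (515.8, 208.3), 'mean': [515.1, 208.5], 'med': np.float64(70.4), 'wh': (29, 27), 'long': 89.3, 'n': 84}
plate {'c': (516.6, 302.3), 'mean': [516.2, 301.6], 'med': np.float64(65.7), 'wh': (108, 61), 'long': 1.3, 'n': 619}
handle {'c': (516.4, 299.1), 'mean': [516.9, 298.8], 'med': np.float64(82.6), 'wh': (50, 14), 'long': -0.9, 'n': 87}
blue {'c': (644.8, -119.3), 'mean': [645.9, -120.3], 'med': np.float64(86.4), 'wh': (58, 57), 'long': -42.0, 'n': 98}
soy {'c': (651.3, -376.3), 'mean': [650.8, -376.0], 'med': np.float64(126.3), 'wh': (19, 18), 'long': -44.1, 'n': 47}
48.9167
```

View pics/g5.png

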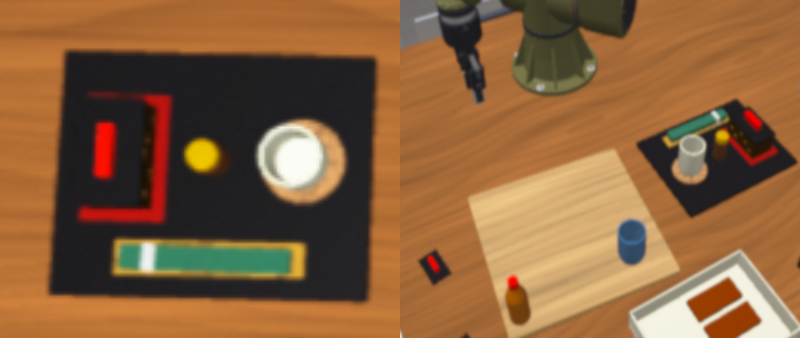

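The picture shows everything in place: the case is centred on the strip at (205,259), the lid is closed on the box, and the blue cup and soy bottle have not moved. I'll hand in.

```bash
python3 -c "
from rig import bot
print(bot.finish_job())"
```

```text
the job is handed in; nothing more can be done
None
```

The tray is laid and the job is handed in, after about 49 s of robot time. I placed the box on the mat and closed it with the largest of the three lid look-alikes. I then set down the cup, the shaker and the case.

All five things were set down under force sensing, and nothing slipped or dropped. The last camera checks showed:

| Thing | Last measurement | Tolerance |
|---|---|---|
| Box on mat | about 1 mm off (measured before the lid went on), about 0.3° of twist | 12 mm, 0.15 rad (8.6°) |
| Lid on box | about 2 mm off, plate top at 65.7 mm (66 nominal) | 10 mm each way, 4 mm in height |
| Cup on coaster | about 0.5 mm off | 12 mm |
| Shaker midway | about 3 mm off | 15 mm each way |
| Case along strip | about 1 mm off, under 1° of twist | 12 mm across, 15 mm along, 0.15 rad |
| Blue cup and soy bottle | readings within about 1 mm of the start | 20 mm |

One small disagreement: the lid's plate centre read y 302.3 in the last check and 299.4 in an earlier one. The handle stayed at about 299 in both, so I put the difference down to the narrower crop in the last check. No check failed, but handing in gives no verdict.

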